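Set the sliding bookend and clamp it

TASK

Get this adjustable book rack ready for sale: slide the blue bookend along on its slotted foot until its face rests flush against the red bar that marks the setting, meeting the bar gently, and let go. Then swing the yellow-knobbed clamp lever clockwise until the clamp is firmly tight (about 14 N at the knob) without over-tightening it, and take the hand away. Leave the books and the other goods where they are.

Things in the scene. Friction and masses are not known exactly. Their poses are not given: they have to be found in the camera images.
- rack: fixed wooden book rack: board 180 (x) by 420 (y) by 18 mm on the table. Origin on the table; the board reaches from -220 to +200 mm along its y. The bookend slides along the rack's own +y, towards the red bar and the books, which stand by the 125 mm high wooden panel at the +y end.
- stop_face (a point): middle of the -y face of the red bar that marks the setting: fixed across the board, 160 mm long, 12 mm thick, 14 mm high; the point is 7 mm above the board. Axes parallel to the rack's. The bookend's front face has to come against this face.
- bookend_grip (a point): grip point of the loose blue bookend (0.3 to 0.6 kg): middle of its upright plate, 150 mm wide (its x), 12 mm thick (its y), top edge 100 mm above the board. The point is in mid-thickness, 80 mm above the board, 20 mm below the top edge; the front face is 6 mm from it towards +y. Axes parallel to the rack's.
- bookend_face (a point): middle of the bookend's front (+y) face, 7 mm above the board, level with stop_face. Its 5 mm thick slotted foot, 120 mm wide, runs 200 mm back (-y) from this face over two bolts fixed in the board, about 1 mm of play beside them. It starts 20 to 100 mm from the bar and slides with a drag of 0.5 to 5 N.
- clamp_axis (a point): point on the vertical axis of the clamp's bolt, at the board's top (18 mm above the table). The lever swings about this axis, tightening clockwise seen from above; it starts open, pointing along the rack's -y or up to 55 degrees from there towards its +x. As a screw it sinks 8 mm per radian.
- lever_grip (a point): grip point on the clamp lever's upright yellow knob: a round post 16 mm in diameter, 70 mm from the clamp axis on a black arm; the point is 20 mm below the post's top, 26 mm above the arm's top, 81 to 86 mm above the table at the start. The lever stays where it is left.
- pad: the clamp's brass pad, 26 mm across, on the clamp axis. The lever swings freely against 3 N at the knob (up to 9 N if the post has to turn between the fingers); after 0.3 to 1.0 rad (differs, cannot be seen) the pad meets the bookend's foot and the force rises by some 20 to 25 N per rad. At about 14 N it is firmly tight, over 20 N over-tightened.
- stop_bar: the red bar (see stop_face); origin at the middle of its -y face, on the board
- green_book: small green book, 24 mm thick, 130 by 100 mm high, standing on the rack by the end panel; origin under its middle
- red_book: small dark red book, 20 mm thick, 130 by 94 mm high, standing on the rack beside the green one; origin under its middle
- pet_bowl: white pet bowl, 140 mm across, 55 mm high; origin under its middle
- white_bottle: white plastic bottle, 70 mm across, 190 mm high; origin under its middle
- jar: amber jar with yellow lid, 64 mm across, 90 mm high; origin under its middle
- tub: blue plastic tub of scissors, 170 by 240 by 60 mm; origin under its middle
There are look-alikes about, which are no part of the job. What is shaped like the part that bears bookend_grip but turquoise is not meant.

How it is judged:
By the outcome, as a careful person would: the job done as asked, in the order asked, and still so for the second after the job is handed in, with the robot touching nothing.
It also fails if it takes over 72 s, if anything falls off the work surface, if the arm or the gripper's body presses on something with over 40 N, if the wrist force passes 120 N, or if a joint passes its speed limit or range.

ROBOT

A 6-joint arm with a two-finger parallel gripper is mounted at the origin on the work surface. World frame = base frame: x ahead of the robot, y to its left, z up, the work surface at z = 0. Lengths are in mm, angles in rad, forces in N, time in s.
With the tool pointing down it reaches from about 300 to 775 mm from the base axis. Payload 14.6 kg.
Tool frame: the origin (TCP) lies on the centre line of the jaws, within the pads' length; the fingertips stand 19 mm ahead of it and the grasp point (between the pads) is the TCP (bot.tip_reach is the distance from the TCP to the fingertips, in mm); y points along the fingers, x is the direction in which the jaws open and shut, and the axes are right-handed (so a half turn about y gives the same grasp; the last joint's range is limited). The gripper opens to 85 mm and grips with 20 to 120 N. Pads are 22 mm wide; open, the fingers measure 114 mm over their backs; the gripper's body (76 mm by 85 mm) begins 54 mm behind the grasp point. The pads swing forward as they close: fully open they stand 13 mm farther back than shut.
Start: joints at [-1.2, 0.3, 1.521, -0, 1.321, -0.067], TCP at [233.163, -498.121, 250.281] pointing down, gripper open.
Joint ranges: [-3.03, 3.03], [-0.79, 2.21], [0.23, 2.52], [-1.04, 4.18], [0, 3.07], [-2.55, 2.55]. Speed limits (rad/s): [2.22, 2.22, 2.57, 3.14, 3.14, 3.14].

INTERFACE

Orientations are given as a unit quaternion [w, x, y, z].
In Python, from rig import bot gives the robot as it stands. Calls block until the motion is done:
- bot.move_to(position, orientation): joint-space move of the TCP to a pose.
- bot.servo_line(position, attitude=None, speed=150, until_force=None): straight line of the TCP; attitude=None keeps the orientation; speed is the mean speed in mm/s. With until_force (N) it stops when the force on the tool has changed by that much, and returns True; else False.
- bot.move_joints(angles): joint-space move.
- bot.move_gripper(opening, grip_force=None): finger opening in mm; grip_force is the grip in N (None keeps the last); returns when the fingers have stopped.
- bot.dwell(seconds).
- bot.ik(position, orientation): joint angles nearest the present ones, or None.
- bot.read_state(): the state.
- bot.read_camera(name): name is "side" or "top"; returns a dict with "image" (384x512x3 uint8, blue, green, red), "depth" (384x512 float32, mm along the optical axis (not along the pixel's ray), 0 where there is no reading), "fovy" (degrees; the focal length in pixels is half the picture's height over the tangent of half this angle, whatever the lens; pixels are square), "cx", "cy" (the principal point, pixels), "k1" (the pictures are not rectified: a ray, as slopes to the right and down, at radius r is drawn at 1 + k1 r^2 times it, then the intrinsics apply), "eye" and "attitude" of the camera in the world. Camera axes: x right, y down, z forward; pixel columns grow to the right and rows downward; lengths in mm; the calibration is good to about 2 mm. A picture is of the moment at which its call begins.
A pose or a line that the arm cannot do raises bot.MotionError and nothing moves.
- bot.finish_job(): hands the job in, once; it reports no verdict.
The state is a dict: "clock": time; "joint_positions": joint angles; "qvel": joint speeds; "effort": joint torques, N m; "ee_pos": TCP position; "tool_rot": TCP orientation; "ft_force": force on the tool from outside, world axes, zero at the start; "moment": the same for the moment, N m; "grip_width": finger opening in mm.
Only numpy, scipy, OpenCV 4.12 (cv2) and the standard library are available. Lean on these libraries where they do the work, as an engineer would, in place of code of your own. Each camera call takes 0.05 s, during which the arm holds its last target. There are 200 camera calls.

## Working session

There is one attempt and no reset: what is moved stays moved. The work goes in short steps, each a Python script; the robot and the scene stay as the last script left them, time stands still between calls to the robot, and variables do not carry over. Pictures are saved under pics/ and viewed, about 8 in all and at most 12, crops included, and the job is handed in when it is done.

```bash
ls; mkdir -p pics; cat > h.py <<'E'
import numpy as np, cv2
from scipy.spatial.transform import Rotation as R
from rig import bot
def rot(q): return R.from_quat([q[1],q[2],q[3],q[0]])
def quat(r): q=r.as_quat(); return [q[3],q[0],q[1],q[2]]
def K(c):
    f=c["image"].shape[0]/2/np.tan(np.radians(c["fovy"])/2); return np.array([[f,0,c["cx"]],[0,f,c["cy"]],[0,0,1.]]), np.array([c["k1"],0,0,0,0.])
def ray(c,u,v):
    k,d=K(c); p=cv2.undistortPoints(np.array([[[u,v]]],float),k,d)[0,0]; return np.array([p[0],p[1],1.])
def at_depth(c,u,v):
    z=np.median([x for x in c["depth"][int(v)-1:int(v)+2,int(u)-1:int(u)+2].ravel() if x>0]); return rot(c["attitude"]).apply(ray(c,u,v)*z)+c["eye"]
def at_z(c,u,v,z):
    d=rot(c["attitude"]).apply(ray(c,u,v)); e=np.array(c["eye"]); return e+d*(z-e[2])/d[2]
def proj(c,p):
    k,d=K(c); q=rot(c["attitude"]).inv().apply(np.atleast_2d(p)-np.array(c["eye"])); return cv2.projectPoints(q,np.zeros(3),np.zeros(3),k,d)[0][:,0]
def tool(a): # tool down, jaw axis at world angle a
    x=np.array([np.cos(a),np.sin(a),0]); return x
E
python3 - <<'E'
from h import *
import pickle
for n in("top","side"):
    c=bot.read_camera(n); pickle.dump(c,open(n+"0.pkl","wb")); cv2.imwrite(f"pics/{n}0.png",cv2.resize(c["image"],(800,600),interpolation=cv2.INTER_CUBIC)); print(n,c["eye"],c["attitude"],c["fovy"],c["k1"],c["cx"],c["cy"])
s=bot.read_state(); print(s); print(rot(s["tool_rot"]).as_matrix().round(3))
E
```

```text
pics
top [ 276.69472846    2.15603722 1471.50948331] [-0.07545061  0.71075235 -0.69671864  0.06100356] 42.549160779873375 -0.14685310498301968 256.19613773913215 190.10500452839048
side [ 348.54768806 1238.22550605  932.51936028] [ 0.03417211 -0.08239793  0.87919736 -0.46803296] 49.321365811259426 -0.038902254708674276 254.46360655460825 190.57543344105477
{'clock': 0.1, 'joint_positions': array([-1.19960669e+00,  3.00407984e-01,  1.52153876e+00,  1.94019627e-05,
        1.32071175e+00, -6.65985832e-02]), 'qvel': array([-0.00148152, -0.00050539,  0.00019787,  0.00205117, -0.00073734,
       -0.00087071]), 'effort': array([-2.34586196e-04, -5.44380069e+01, -3.62369514e+01, -1.26956270e-04,
        3.05297290e-03, -5.35578442e-05]), 'ee_pos': array([ 233.09488007, -497.94307165,  249.77383174]), 'tool_rot': array([ 0.59687153, -0.59641492,  0.37979522, -0.37919548]), 'ft_force': array([-0.18685805,  0.70922792, -0.54163267]), 'moment': array([-0.02664531,  0.00992211,  0.05032601]), 'grip_width': 85.47374999038344}
[[ 0.424 -0.     0.906]
 [-0.906  0.001  0.424]
 [-0.001 -1.     0.   ]]
```

View pics/top0.png

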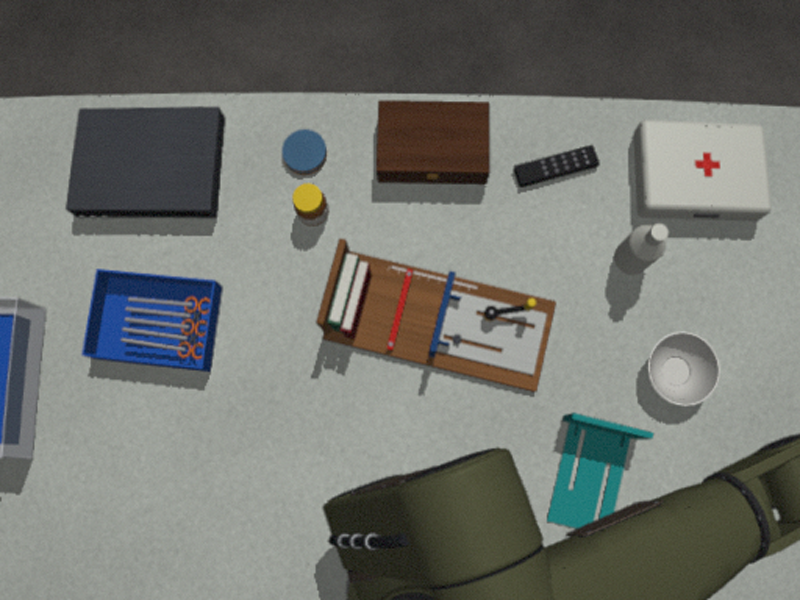

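View pics/side0.png

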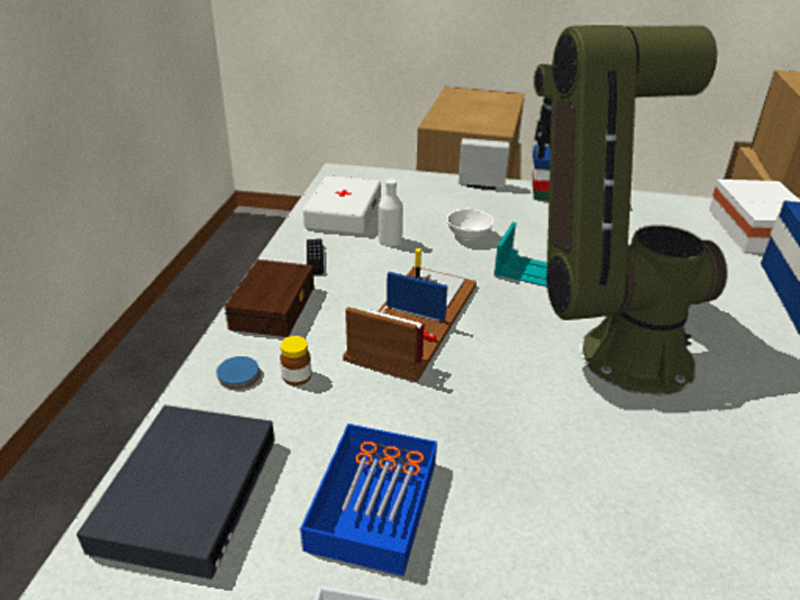

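The top view shows the rack in the middle, panel to the left. The red bar is at about (400,310), the blue bookend at (442,312), and the yellow knob at (531,302) with its axis near (490,313). I'll enlarge it.

```bash
python3 - <<'E'
from h import *
import pickle
c=pickle.load(open("top0.pkl","rb")); im=c["image"][145:255,195:365]
cv2.imwrite("pics/crop.png",cv2.resize(im,(780,505),interpolation=cv2.INTER_CUBIC))
E
```

```text
(no output)
```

View pics/crop.png

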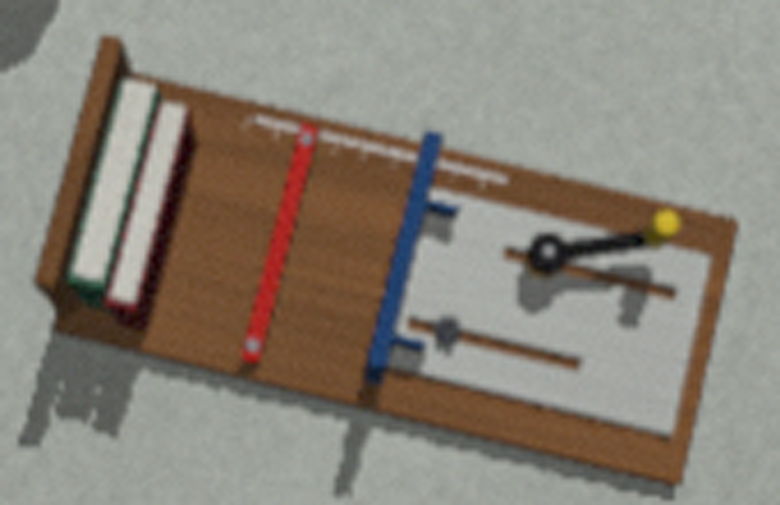

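The crop shows these pixels: the bar's -y top edge runs (317,133) to (261,358), the bookend top (433,135) to (375,375), the knob (667,222), the hub (548,252), and the board's right corners (737,218) and (682,482). Converting to world positions.

```bash
python3 - <<'E'
from h import *
import pickle
c=pickle.load(open("top0.pkl","rb")); s=780/170
P=lambda u,v,z: at_z(c,195+(u+.5)/s-.5,145+(v+.5)/s-.5,z)
pts=dict(barU=(317,133,32),barL=(261,358,32),beU=(433,135,118),beL=(375,376,118),knob=(667,222,103),hub=(548,252,55),bdU=(737,218,18),bdL=(682,482,18))
w={k:P(*v) for k,v in pts.items()}
for k,v in w.items(): print(k,v.round(1))
for a,b in(("barU","barL"),("beU","beL"),("bdU","bdL")):
    d=w[a]-w[b]; print(a,np.linalg.norm(d).round(1),np.degrees(np.arctan2(d[1],d[0])).round(2))
# depth checks
for n in("knob","hub"): u,v=pts[n][:2]; print(n,at_depth(c,195+u/s,145+v/s).round(1))
for f in(.3,.5,.7): 
    u,v=433-58*f,135+241*f; print(at_depth(c,195+u/s,145+v/s).round(1))
# colour line fits in image
im=c["image"].astype(int);B,G,Rr=im[...,0],im[...,1],im[...,2]
for n,m,z in(("red",(Rr>120)&(G<70)&(B<70),32),("yellow",(Rr>150)&(G>130)&(B<80),103)):
    m=m.astype(np.uint8); m[:145]=0;m[255:]=0;m[:,:240 if n=="red" else 320]=0;m[:,365:]=0
    v,u=np.nonzero(m); q=np.array([at_z(c,a,b,z) for a,b in zip(u,v)])[:,:2]
    mu=q.mean(0); e,V=np.linalg.eigh(np.cov((q-mu).T)); print(n,len(q),mu.round(1),np.degrees(np.arctan2(V[1,1],V[0,1])).round(2),(np.sqrt(e*12)).round(1))
# blue top: by depth-height
vv,uu=np.nonzero((B>80)&(B-Rr>40)&(G<110)); k=[(a,b) for a,b in zip(uu,vv) if 270<a<300 and 165<b<235]
q=np.array([at_depth(c,a,b) for a,b in k]); q=q[q[:,2]>110]; print("blue",len(q),q.mean(0).round(1)); q=q[:,:2];mu=q.mean(0);e,V=np.linalg.eigh(np.cov((q-mu).T)); print(np.degrees(np.arctan2(V[1,1],V[0,1])).round(2),np.sqrt(e*12))
E
```

```text
barU [608.9  13.4  32. ]
barL [460.5  46.5  32. ]
beU [589.1 -58.4 118. ]
beL [439.9 -24.9 118. ]
knob [ 540.3 -204.   103. ]
hub [ 528.7 -135.1   55. ]
bdU [ 560.1 -263.    18. ]
bdL [ 386.9 -225.1   18. ]
barU 152.1 -12.56
beU 152.9 -12.65
bdU 177.3 -12.33
knob [ 538.7 -204.7  105.5]
hub [ 526.7 -135.7   59.7]
[542.4 -49.3 119.3]
[512.9 -42.6 116.7]
[483.1 -35.9 117.3]
red 210 [535.6  36.8] 167.25 [ 13.4 146.6]
yellow 21 [ 540.2 -204. ] 147.0 [12.7 13.1]
blue 174 [516.6 -41.8 117. ]
167.09 [  9.37593672 149.42126215]
```

```bash
cat >> h.py <<'E'
Y=np.radians(-12.6); rx=np.array([np.cos(Y),np.sin(Y),0]); ry=np.array([-np.sin(Y),np.cos(Y),0])
def att(d):
    x=np.array(d,float); x/=np.linalg.norm(x); y=np.array([0,0,-1.]); return quat(R.from_matrix(np.c_[x,y,np.cross(x,y)]))
def best(p,d):
    q=[(np.abs(j-bot.read_state()["joint_positions"]).max(),s) for s in(1,-1) for j in[bot.ik(p,att(s*np.array(d)))] if j is not None]; return min(q)[1]
def st(m=""): s=bot.read_state(); f=s["ft_force"]; print(m,round(s["clock"],2),s["ee_pos"].round(1),"F x,y rack,z",(f@rx).round(2),(f@ry).round(2),f[2].round(2),"w",round(s["grip_width"],1)); return s
E
python3 - <<'E'
from h import *
g=np.array([514.8,-41.9,98.])
s=best(g,ry); print("sign",s); q=att(s*ry)
bot.move_to(g+[0,0,110],q); st("above")
bot.servo_line(g,speed=120,until_force=8); st("down")
c=bot.read_camera("top"); cv2.imwrite("pics/g1.png",cv2.resize(c["image"][130:270,180:370],(760,560),interpolation=cv2.INTER_CUBIC))
c=bot.read_camera("side"); cv2.imwrite("pics/g1s.png",cv2.resize(c["image"][120:260,200:320],(600,700))[:600])
E
```

```text
sign 1
above 2.04 [514.8 -42.5 208.1] F x,y rack,z 0.71 -1.65 0.35 w 85.5
down 3.11 [515.2 -42.   98.7] F x,y rack,z 0.02 -0.77 0.14 w 85.7
```

View pics/g1s.png

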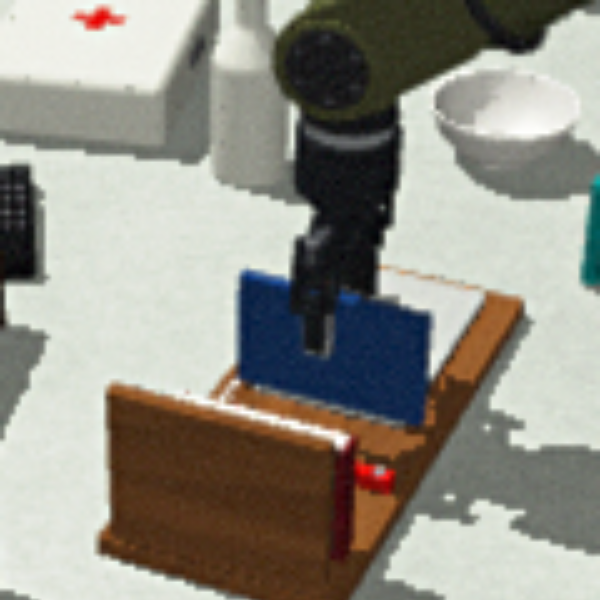

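The jaws straddle the plate near its middle (crop pixel 320,320). Next: close, slide, then approach slowly.

```bash
python3 - <<'E'
from h import *
bot.move_gripper(8,20); s=st("grip"); p=s["ee_pos"]
travel=(np.array([534.3,31,0])-p)@ry-6; print("expected",travel)
q=bot.read_state()
p0=p.copy()
print(bot.servo_line(p0+ry*(travel-12),speed=50,until_force=12)); st("near")
bot.dwell(.3); st()
print(bot.servo_line(p0+ry*(travel+10),speed=6,until_force=3)); s=st("contact"); print("moved",(s["ee_pos"]-p0)@ry,"x",(s["ee_pos"]-p0)@rx)
E
```

```text
grip 3.87 [514.9 -41.9  98.1] F x,y rack,z 0.89 0.77 1.39 w 11.8
expected 69.35542234318605
False
near 5.17 [527.4  14.3  98.1] F x,y rack,z -0.48 2.58 3.25 w 11.5
 5.47 [527.4  14.1  98.1] F x,y rack,z -0.93 4.05 3.15 w 11.8
True
contact 5.95 [527.4  14.1  98.1] F x,y rack,z 0.08 -0.96 5.58 w 11.7
moved 57.38123336244825 x 0.032168165329044165
```

```bash
python3 - <<'E'
from h import *
p0=bot.read_state()["ee_pos"]; b=None
for i in range(1,40):
    t=p0+ry*i*.6
    hit=bot.servo_line(t,speed=8,until_force=6); f=bot.read_state()["ft_force"]@ry
    if i%4==0 or f<-6: st(i)
    if i==6: print("drag",f)
    if f<-8 or hit: print("hit",hit); break
s=st("end"); print("moved",(s["ee_pos"]-p0)@ry)
c=bot.read_camera("top"); cv2.imwrite("pics/c1.png",cv2.resize(c["image"][150:250,200:360],(800,500),interpolation=cv2.INTER_CUBIC))
E
```

```text
4 6.95 [528.   16.5  98.1] F x,y rack,z 0.32 -2.05 3.92 w 11.5
drag -2.604658105443171
8 7.95 [528.5  18.9  98.1] F x,y rack,z 0.08 -2.22 3.65 w 11.5
12 8.95 [529.   21.2  98.1] F x,y rack,z 1.02 -0.89 2.3 w 11.6
16 9.95 [529.5  23.5  98.1] F x,y rack,z 0.14 -1.81 2.8 w 11.6
20 10.95 [530.   25.9  98.1] F x,y rack,z -0.12 -1.45 2.86 w 11.3
24 11.95 [530.5  28.   98.1] F x,y rack,z -0.78 -5.01 3.14 w 11.7
25 12.2 [530.5  28.2  98.1] F x,y rack,z -2.28 -8.14 4.07 w 11.6
hit False
end 12.2 [530.5  28.2  98.1] F x,y rack,z -2.28 -8.14 4.07 w 11.6
moved 14.463104542098387
```

```bash
python3 - <<'E'
from h import *
bot.move_gripper(17); s=st("rel"); p0=s["ee_pos"]; bot.dwell(.2); f0=bot.read_state()["ft_force"]@ry; print("f0",f0)
for i in range(1,16):
    bot.servo_line(p0+ry*i*.4,speed=8,until_force=5); s=bot.read_state(); f=np.mean([bot.read_state()["ft_force"]@ry for _ in range(1)]); print(i,((s["ee_pos"]-p0)@ry).round(2),(f-f0).round(2),end=" | ")
    if f-f0<-4: break
bot.servo_line(p0,speed=20); bot.move_gripper(60); st("open")
bot.servo_line(p0+[0,0,120],speed=150); st("up")
# move out of view
bot.move_to(bot.read_state()["ee_pos"]-ry*230,bot.read_state()["tool_rot"]); st("aside")
import pickle
c=bot.read_camera("top"); pickle.dump(c,open("top1.pkl","wb")); cv2.imwrite("pics/c2.png",cv2.resize(c["image"][150:250,200:360],(800,500),interpolation=cv2.INTER_CUBIC))
E
```

```text
rel 12.48 [530.6  29.1  97.9] F x,y rack,z -0.64 0.62 0.53 w 17.2
f0 -0.2597832978772191
1 0.48 -0.1 | 2 0.81 -0.45 | 3 1.17 0.08 | 4 1.43 -3.04 | 5 1.88 -3.79 | 6 2.38 -4.0 | 7 2.84 -4.53 | open 15.21 [530.6  29.1  97.9] F x,y rack,z 0.5 0.18 0.69 w 60.1
up 16.16 [530.3  29.1 217. ] F x,y rack,z 0.23 0.38 -0.97 w 60.1
aside 17.07 [ 480.4 -194.6  216.7] F x,y rack,z -0.2 0.35 0.23 w 59.9
```

View pics/c2.png

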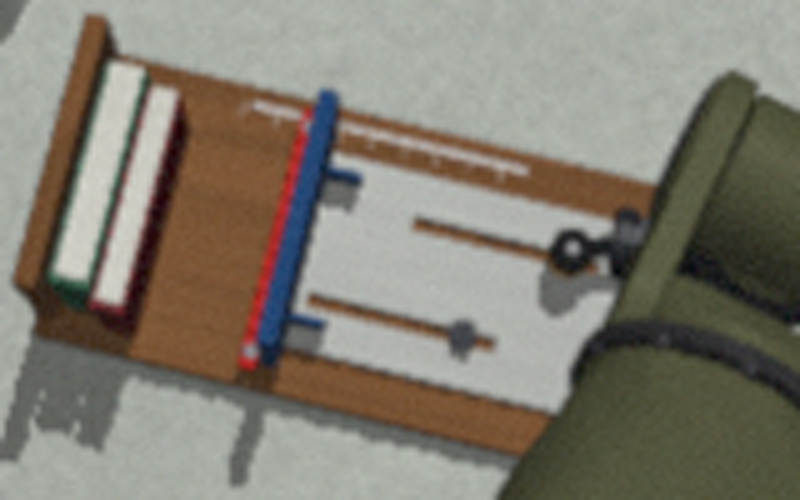

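```bash
python3 - <<'E'
from h import *
import pickle
for n in("top0","top1"):
    c=pickle.load(open(n+".pkl","rb")); im=c["image"].astype(int);B,G,Rr=im[...,0],im[...,1],im[...,2]
    blue=(B-Rr)  # profiles: along each row of plate, sample intensity along ry at z=118 & 32
    ex={}
    for z,name,sig,cen in((118,"blue",B-Rr,(515,-42) if n=="top0" else (530.5,29)),(32,"red",Rr-G,(535.6,36.8))):
        cen=np.array([*cen,z],float); xs=np.linspace(-62,62,32); t=np.linspace(-22,22,177); E=[]
        for x in xs:
            uv=proj(c,cen+x*rx+t[:,None]*ry).astype(np.float32)
            v=cv2.remap(sig.astype(np.float32),uv[:,:1],uv[:,1:],cv2.INTER_LINEAR)[:,0]; 
            on=v>.5*v.max(); E.append((t[on][0],t[on][-1]))
        E=np.array(E)+cen@ry; 
        for k,l in((0,"rear"),(1,"front")): f=np.polyfit(xs,E[:,k],1); print(n,name,l,"y",round(f[1],2),"slope deg",round(np.degrees(f[0]),2))
E
```

```text
top0 blue rear y 66.67 slope deg -0.83
top0 blue front y 76.58 slope deg -0.65
top0 red rear y 146.03 slope deg -0.3
top0 red front y 158.97 slope deg -0.39
top1 blue rear y 133.78 slope deg -0.86
top1 blue front y 144.16 slope deg -0.27
top1 red rear y 151.85 slope deg -0.38
top1 red front y 159.42 slope deg -0.41
```

The image puts the plate about 0–1 mm from flush. Pushing high seems to lean it, since the TCP travelled 2–4 mm further than the image shows. I'll seat it with a gentle low push on the rear edge of the foot.

```bash
python3 - <<'E'
from h import *
W=lambda a,b,z: a*rx+b*ry+np.array([0,0,z])
bot.move_gripper(0,30)
bot.move_to(W(507,-95,130),bot.read_state()["tool_rot"]); st("over")
bot.servo_line(W(507,-95,52),speed=80,until_force=8); bot.dwell(.2); st()
print(bot.servo_line(W(507,-95,28),speed=15,until_force=4)); s=st("board"); z=s["ee_pos"][2]
bot.servo_line(W(507,-95,z+1.8),speed=10); bot.dwell(.2); s=st("lift"); p0=s["ee_pos"]; f0=s["ft_force"]@ry
print("line",bot.servo_line(p0+ry*20,speed=30,until_force=5))
for i in range(1,60):
    bot.servo_line(p0+ry*(20+i*.6),speed=10,until_force=6); s=bot.read_state(); f=s["ft_force"]@ry-f0
    print(i,(s["ee_pos"]@ry).round(1),f.round(1),end=" | ")
    if f<-5.5: break
c=bot.read_camera("top"); cv2.imwrite("pics/c3.png",cv2.resize(c["image"][150:250,200:360],(800,500),interpolation=cv2.INTER_CUBIC))
st("end")
E
```

```text
over 18.17 [ 474.4 -203.5  130.8] F x,y rack,z -0.03 -0.21 0.59 w 0.2
 19.49 [ 474.2 -203.4   52.4] F x,y rack,z 0.45 0.48 0.17 w -0.1
True
board 20.49 [ 474.1 -203.3   37.1] F x,y rack,z -1.28 0.17 6.89 w -0.1
lift 21.07 [ 474.  -203.3   38.8] F x,y rack,z 0.65 0.52 -0.24 w -0.1
line False
1 -74.5 0.3 | 2 -73.8 -0.1 | 3 -73.1 -0.4 | 4 -72.5 -0.4 | 5 -71.9 -0.1 | 6 -71.3 -0.9 | 7 -70.8 0.0 | 8 -70.1 -0.6 | 9 -69.5 -0.6 | 10 -68.9 -0.1 | 11 -68.3 -0.9 | 12 -67.7 0.2 | 13 -67.2 -0.7 | 14 -66.5 0.6 | 15 -65.9 -0.4 | 16 -65.4 -0.4 | 17 -64.7 0.2 | 18 -64.2 -0.9 | 19 -63.5 -0.8 | 20 -63.0 -0.0 | 21 -62.4 -0.7 | 22 -61.8 -0.4 | 23 -61.1 0.1 | 24 -60.6 -0.0 | 25 -60.0 -0.8 | 26 -59.3 0.2 | 27 -58.7 -0.5 | 28 -58.2 -0.8 | 29 -57.6 -1.9 | 30 -57.5 -7.3 | end 29.43 [ 482.2 -166.7   38.8] F x,y rack,z -0.48 -6.55 -0.65 w 0.2
```

View pics/c3.png

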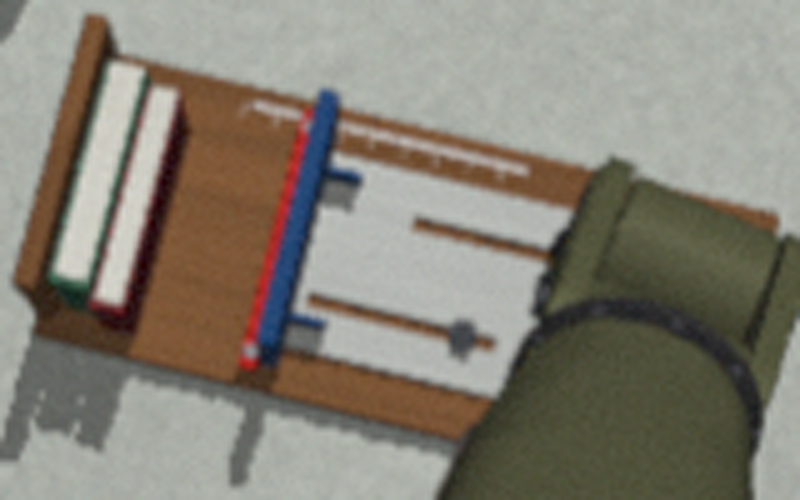

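The low push stopped hard (-1.9 to -7.3 N over 0.1 mm, no sliding), so the bookend was already flush and still is. In the picture the plate is parallel against the bar, edge (328,95) to (266,360). Next is the lever: straddle the knob and swing it.

```bash
cat >> h.py <<'E'
AX=np.array([528.,-134.9]); PH0=np.radians(-79.9)
rad=lambda p: np.array([np.cos(p),np.sin(p),0]); tan=lambda p: np.array([np.sin(p),-np.cos(p),0])
def pose(p,z,lag=0): return np.array([*AX,z])+70*rad(p)+tan(p)*lag
E
python3 - <<'E'
from h import *
import sys
p=bot.read_state()["ee_pos"]
bot.servo_line(p-ry*8,speed=80); bot.servo_line(p-ry*8+[0,0,130],speed=180)
cur=bot.read_state()["joint_positions"]
for s in(1,-1):
    js=[bot.ik(pose(PH0-d,86-8*d),att(s*tan(PH0-d))) for d in(0,.5,1,1.5,1.8)]
    print(s,[None if j is None else (j[5].round(2),np.abs(j-cur).max().round(2)) for j in js])
    if all(j is not None for j in js): best_s=s
    bot_ok=all(j is not None for j in js)
    if bot_ok and np.abs(js[0]-cur).max()<2: S=s;break
else: S=best_s
print("S",S); open("S","w").write(str(S))
bot.move_gripper(34)
bot.move_to(pose(PH0,160),att(S*tan(PH0))); st("above")
print(bot.servo_line(pose(PH0,86),speed=80,until_force=6)); st("down")
c=bot.read_camera("side"); cv2.imwrite("pics/k1.png",cv2.resize(c["image"][130:220,220:340],(800,600),interpolation=cv2.INTER_CUBIC))
E
```

```text
1 [(np.float64(2.54), np.float64(4.31)), None, None, (np.float64(-2.21), np.float64(0.44)), (np.float64(-1.87), np.float64(0.25))]
-1 [(np.float64(-0.6), np.float64(1.17)), (np.float64(-0.12), np.float64(1.65)), (np.float64(0.39), np.float64(2.16)), (np.float64(0.93), np.float64(2.7)), (np.float64(1.27), np.float64(3.04))]
S -1
above 32.08 [ 540.2 -203.8  160. ] F x,y rack,z -0.38 0.12 0.88 w 34.0
False
down 33.15 [ 540.5 -203.9   86.5] F x,y rack,z -0.54 -0.24 -0.11 w 34.0
```

View pics/k1.png

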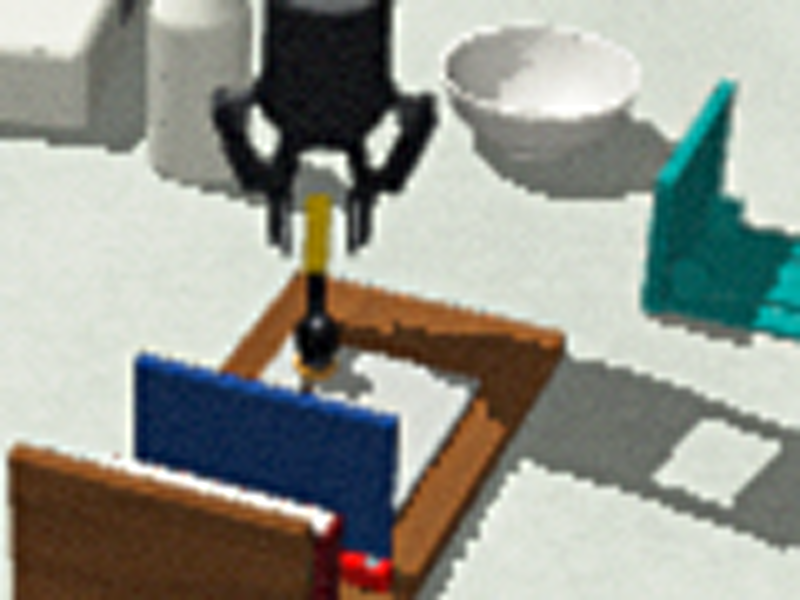

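The knob stands between the jaws and roughly centred (crop pixel 317,235), with the arm clear below. Narrow the jaws and swing.

```bash
python3 - <<'E'
from h import *
S=int(open("S").read())
bot.move_gripper(22); 
def F(ph,n=3):
    v=[]
    for _ in range(n): v.append(-bot.read_state()["ft_force"]@tan(ph)); bot.dwell(.02)
    return np.mean(v)
f0=np.mean([bot.read_state()["ft_force"] for _ in range(1)],axis=0); b=F(PH0,5); print("base",b)
d=0; f=0; log=[]
while d<1.75:
    d+= .07 if f<6 else (.035 if f<10.5 else .015)
    ph=PH0-d
    bot.servo_line(pose(ph,85.5-8*d),att(S*tan(ph)),speed=25,until_force=9)
    f=F(ph)
    s=bot.read_state(); a=np.arctan2(*(s["ee_pos"][:2]-AX)[::-1]); fr=s["ft_force"]@rad(ph)
    log.append((round(d,3),round(PH0-a,3),round(f,1),round(fr,1),round(s["ft_force"][2],1)))
    if f>13.3 or s["clock"]>60: break
for l in log: print(*l)
bot.dwell(.2); print("hold",F(ph,6)); st("end")
open("d","w").write(str(d))
E
```

```text
base 0.07906355745178867
0.07 0.063 4.7 -0.6 1.4
0.14 0.136 4.2 -1.2 2.1
0.21 0.208 4.4 -0.3 1.6
0.28 0.279 4.0 -1.4 1.7
0.35 0.35 4.3 -3.4 0.8
0.42 0.42 4.1 -2.5 1.7
0.49 0.49 4.0 -3.0 1.6
0.56 0.559 4.5 -2.8 1.6
0.63 0.629 4.3 -1.4 1.3
0.7 0.699 4.1 -2.4 0.9
0.77 0.769 4.0 -2.1 0.2
0.84 0.835 4.8 -3.7 1.1
0.91 0.902 6.5 -2.9 1.1
0.945 0.934 7.3 -3.6 2.1
0.98 0.967 8.4 -3.0 1.6
1.015 1.0 9.4 -3.2 3.7
1.05 1.032 9.7 -3.6 2.4
1.085 1.066 9.9 -2.9 3.2
1.12 1.098 11.3 -3.1 3.4
1.135 1.111 11.5 -2.9 3.9
1.15 1.125 12.4 -2.0 3.5
1.165 1.139 12.7 -2.0 3.9
1.18 1.153 12.6 -1.8 4.4
1.195 1.168 13.0 -2.9 4.1
1.21 1.182 13.4 -2.0 4.8
hold 13.397010037086226
end 42.66 [ 469.1 -172.2   76.9] F x,y rack,z 10.16 -9.01 4.12 w 21.8
```

The free-swing reading was 4.2 N where 3 N was expected, so the gauge reads about 1 N high. I'll go to about 15 N measured, then withdraw.

```bash
python3 - <<'E'
from h import *
S=int(open("S").read()); d=float(open("d").read())
def F(ph,n=5):
    v=[]
    for _ in range(n): v.append(-bot.read_state()["ft_force"]@tan(ph)); bot.dwell(.02)
    return np.mean(v)
for i in range(12):
    d+=.015; ph=PH0-d
    bot.servo_line(pose(ph,85.5-8*d),att(S*tan(ph)),speed=25,until_force=6); f=F(ph); print(round(d,3),f.round(1),end=" | ")
    if f>15: break
p=bot.read_state()["ee_pos"]
bot.servo_line(p-tan(ph)*3.5,speed=30); st("backed"); bot.move_gripper(32); st("open")
p=bot.read_state()["ee_pos"]; print(bot.servo_line(p+[0,0,110],speed=150,until_force=8)); st("up")
bot.move_joints(np.array([-1.2,.3,1.521,0,1.321,-.067])); st("home")
c=bot.read_camera("top"); cv2.imwrite("pics/e1.png",cv2.resize(c["image"][140:260,190:370],(780,520),interpolation=cv2.INTER_CUBIC))
E
```

```text
1.225 13.8 | 1.24 13.8 | 1.255 14.3 | 1.27 14.7 | 1.285 15.4 | backed 44.67 [ 468.2 -171.6   76.6] F x,y rack,z 3.79 -6.45 4.39 w 22.2
open 44.92 [ 467.8 -170.9   76.2] F x,y rack,z 0.45 -1.69 1.3 w 32.1
False
up 45.81 [ 467.4 -170.7  185.2] F x,y rack,z -0.08 0.4 0.09 w 32.0
home 47.32 [ 233.7 -497.6  250. ] F x,y rack,z -0.22 0.64 0.35 w 31.9
```

View pics/e1.png

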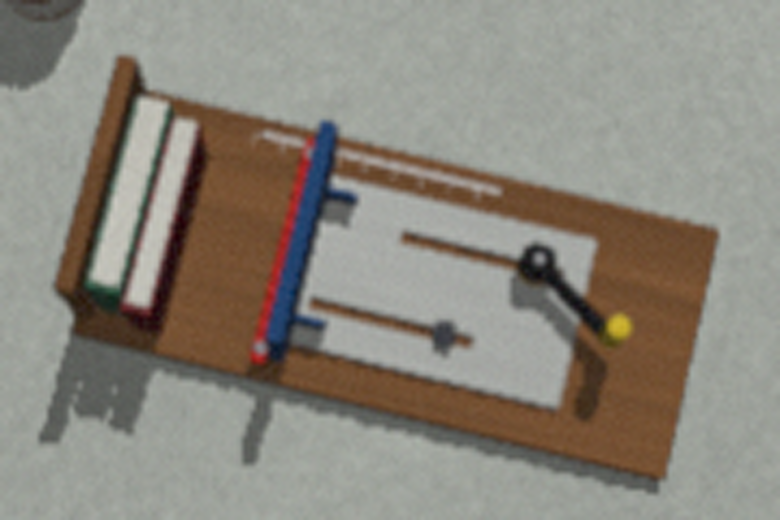

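```bash
python3 - <<'E'
from h import *
c=bot.read_camera("top"); s=780/180
im=c["image"].astype(int);B,G,Rr=im[...,0],im[...,1],im[...,2]
m=(Rr>150)&(G>130)&(B<80); m[:150]=0;m[255:]=0;m[:,310:350]&=True; m[:,:310]=0;m[:,350:]=0
v,u=np.nonzero(m); k=at_z(c,u.mean(),v.mean(),94); print(len(u),k, at_depth(c,u.mean(),v.mean()))
h=at_z(c,190+537/s,140+262/s,50); print("hub",h)
d=(k-h)[:2]; print(np.hypot(*d),np.degrees(np.arctan2(d[1],d[0])),"rot",PH0-np.arctan2(d[1],d[0]))
d=k[:2]-AX; print(np.hypot(*d),"rot(AX)",PH0-np.arctan2(d[1],d[0]))
st()
E
```

```text
20 [ 478.65398866 -183.36492759   94.        ] [ 478.02310699 -182.78539598   98.30307319]
hub [ 526.83950466 -135.17770465   50.        ]
68.14581724012427 -134.9989851885536 rot 0.9616587060478488
69.16558423120942 rot(AX) 0.9706842029851936
 47.42 [ 233.8 -497.6  250.1] F x,y rack,z 0.2 -0.64 0.14 w 31.5
```

The lever now sits about 0.25 rad behind the angle where I pushed it, because it sprang back as the jaw withdrew. I have 24 s left. I'll re-tighten a little more firmly, release by opening the jaws only, and watch whether the knob follows.

```bash
python3 - <<'E'
from h import *
S=int(open("S").read()); d0=.967
def F(ph,n=3):
    v=[]
    for _ in range(n): v.append(-bot.read_state()["ft_force"]@tan(ph)); bot.dwell(.015)
    return np.mean(v)
bot.move_gripper(34)
bot.move_to(pose(PH0-d0,150),att(S*tan(PH0-d0)))
print(bot.servo_line(pose(PH0-d0,85.5-8*d0),speed=120,until_force=6)); st("down")
bot.move_gripper(22); d=d0; f=0
while d<1.45:
    d+=.05 if f<10 else .015; ph=PH0-d
    bot.servo_line(pose(ph,85.5-8*d),att(S*tan(ph)),speed=35,until_force=8); f=F(ph); print(round(d,3),f.round(1),end=" | ")
    if f>16 or bot.read_state()["clock"]>60: break
st("tight")
for w in(24,27,30,34): bot.move_gripper(w); print(w,F(ph,2).round(1),end=" | ")
s=st("opened"); p=s["ee_pos"]
bot.servo_line(p+[0,0,110],speed=160,until_force=8); st("up")
bot.move_joints(np.array([-1.2,.3,1.521,0,1.321,-.067])); st("home")
c=bot.read_camera("top"); im=c["image"].astype(int);B,G,Rr=im[...,0],im[...,1],im[...,2]
m=(Rr>150)&(G>130)&(B<80); m[:150]=0;m[255:]=0;m[:,:310]=0;m[:,350:]=0
v,u=np.nonzero(m); k=at_z(c,u.mean(),v.mean(),94); e=k[:2]-AX; print(k,"rot",PH0-np.arctan2(e[1],e[0]))
cv2.imwrite("pics/e2.png",cv2.resize(c["image"][140:260,190:370],(780,520),interpolation=cv2.INTER_CUBIC))
E
```

```text
False
down 49.9 [ 478.5 -184.5   78.4] F x,y rack,z 0.3 0.07 0.72 w 34.1
1.017 -0.3 | 1.067 6.1 | 1.117 10.8 | 1.132 12.0 | 1.147 12.4 | 1.162 13.1 | 1.177 13.1 | 1.192 13.5 | 1.207 13.6 | 1.222 14.6 | 1.237 14.1 | 1.252 14.7 | 1.267 15.3 | 1.282 14.9 | 1.297 16.1 | tight 54.67 [ 466.8 -167.4   76.5] F x,y rack,z 9.73 -12.88 3.03 w 22.0
24 13.3 | 27 9.0 | 30 4.7 | 34 4.7 | opened 55.67 [ 465.4 -165.7   75.4] F x,y rack,z 3.84 -3.23 1.15 w 33.9
up 55.92 [ 465.  -165.8   82.6] F x,y rack,z 1.37 -4.75 1.98 w 34.3
home 57.54 [ 233.6 -497.5  249.6] F x,y rack,z 0.27 0.17 0.89 w 33.7
[ 478.94144093 -183.50827947   94.        ] rot 0.966286748333389
```

View pics/e2.png

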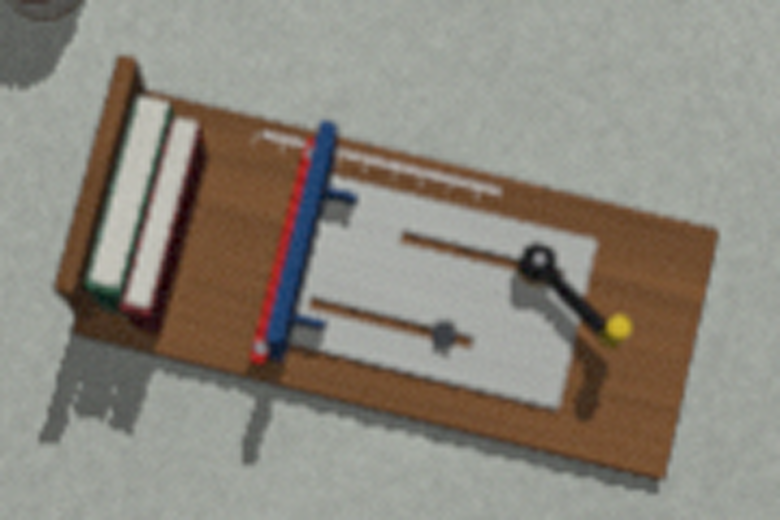

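```bash
python3 -c "
from h import *
bot.finish_job(); st('done')"
```

```text
the job is handed in; nothing more can be done
the job is handed in; nothing more can be done
```

I slid the bookend against the red bar, tightened the clamp lever clockwise, and handed the job in at about 58 s. One check disagreed: the lever did not stay at the angle I pushed it to.

- **Bookend:** I gripped it and slid it about 70 mm until it met the bar at roughly 6 N above the drag, then let go. A light push low on the foot then met a hard stop at 7 N with no sliding. The last picture shows the plate parallel against the bar.
- **Clamp lever:** I swung it until the knob force read about 15 N, with the pad meeting the foot after about 0.8 rad. The free swing read 4.2 N instead of 3 N, so the true force was probably about 1 N lower.
- **Lever springing back:** When the hand withdrew, the lever went back about 0.25 rad. I tightened it again to 16.1 N, still under 20 N, and it returned to the same angle, about 0.97 rad from the start. I take this as the clamp's own springiness against its friction. The full 14 N was reached but did not stay on the knob.
- **Hand withdrawal:** The last straight lift stopped early, about 7 mm up, on its force guard. The arm then went home from there. The picture afterwards shows the lever, bookend and books undisturbed, and the arm was clear of everything.

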